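Bring the bench transformer up to the mains line

TASK

Bring the bench's variable transformer up to mains voltage: with a fingertip pushing against a side of the handle bar, never gripping it, turn the dial slowly clockwise until the white index mark on its nose lines up with the long heavy mains line of the scale. Do not run past the line. Then take the hand away, leaving the solder spool, flux bottle and tip cleaner where they stand.

Things in the scene. Friction and masses are not known exactly. Their poses are not given: they have to be found in the camera images.
- variac: Variable transformer, fixed to the bench: upright grey steel drum, 176 mm across; its flat top, 124 mm above the bench, is an aluminium scale plate of radius 83 mm with 27 radial black lines, one of them heavy. Origin: centre of the underside, on the dial's axis; z up. A grey connection box on its -x side reaches 131 mm from the axis (105 mm wide, 78 mm high)
- dial (a joint): Dial angle, rad: 0 at the zero stop, growing clockwise seen from above, 5.585 at the far stop; the mains line is at 4.296. Even friction of 0.12 N m (3 N at 40 mm radius); stays where left. Seen from above the nose points (160 degrees minus this angle) counterclockwise from the variac's x axis. Scale lines every 0.215 rad from 0
- dial_axis (a point): On the dial's upright axis at the top of its handle bar, 158 mm above the bench; x along the bar to the nose. Black dial: skirt of radius 46 mm, top 6 mm above the scale plate; on it a bar 16 mm wide, flat sides from 38 mm behind to 40 mm ahead of the axis and 6 to 32 mm above the plate, tail end at 45 mm; nose 11 mm wide, 25 mm high, to 55 mm ahead. White index mark, 3 mm wide, on front half and nose
- index_tip (a point): Tip of the nose where the white index mark ends, 55 mm from the dial's axis, at the height of the scale plate (124 mm above the bench). x axis as the bar's
- mains_line (a point): Inner end of the heavy mains line on the scale plate, 57.5 mm from the dial's axis, 124 mm above the bench. The line is black, 6 mm wide and runs 23 mm outward; all other lines are at most 2.2 mm wide and 11 mm long, between 60 and 71 mm from the axis
- spool: Spool of solder standing on end, grey plastic flanges, bright solder wound between, 60 mm across, 46 mm high, loose; origin at the centre of its underside. Leave alone
- flux: White flux bottle with black cap, 38 mm across, 75 mm high, loose; origin at the centre of its underside. Leave alone
- cleaner: Black round tip cleaner with brass wool in its top, 86 mm across, 65 mm high, loose; origin at the centre of its underside. Leave alone
- cheek_l (a point): Middle of the front half of the handle bar's left flat side (left looking from axis to nose): 25 mm ahead of the axis, 8 mm to its left, 19 mm above the scale plate; axes as the bar's. Pushing this side, ahead of the axis, turns the dial clockwise, towards the mains line. The fingers may press one side of the bar at a time, never both
- cheek_r (a point): Middle of the tail half of the bar's right flat side: 25 mm behind the axis, 8 mm to its right, 19 mm above the scale plate; axes as the bar's. Pushing this side, behind the axis, also turns the dial clockwise

How it is judged:
At the end, for the whole second after the job is handed in: The index mark is at the mains line within 0.08 rad (about 4.5 mm at the scale) and the dial is at rest; spool, flux bottle and tip cleaner stand within 15 mm of where they were (value of joint dial between 4.216 and 4.376 rad and velocity of joint dial between -0.05 and 0.05 rad/s and distance of each of spool, flux, cleaner from where it was at the start of the episode below 0.015 m); the robot touches nothing.
It fails at once if the dial is run past the mains line by more than 0.1 rad (over-voltage) (value of joint dial above 4.396 rad).
It fails at once if the handle bar is gripped: both of its sides pressed by the fingers at once (over 1 N each) (contact force between the fingers and cheek_l above 1 N and contact force between the fingers and cheek_r above 1 N).
It fails at once if the dial is spun faster than 2.5 rad/s (velocity of joint dial above 2.5 rad/s or velocity of joint dial below -2.5 rad/s).
It fails at once if the solder spool, flux bottle or tip cleaner is moved or lifted by more than 15 mm (distance of any of spool, flux, cleaner from where it was at the start of the episode above 0.015 m).
It also fails if it takes over 51 s, if anything falls off the work surface, if the arm or the gripper's body presses on something with over 40 N, if the wrist force passes 120 N, or if a joint passes its speed limit or range.

ROBOT

A 6-joint arm with a two-finger parallel gripper is mounted at the origin on the work surface. World frame = base frame: x ahead of the robot, y to its left, z up, the work surface at z = 0. Lengths are in m, angles in rad, forces in N, time in s.
With the tool pointing down it reaches from about 0.375 to 0.75 m from the base axis. Payload 9 kg.
Tool frame: the origin (TCP) lies on the centre line of the jaws, within the pads' length; the fingertips stand 25 mm ahead of it and the grasp point (between the pads) lies 6 mm ahead of it; y points along the fingers, x is the direction in which the jaws open and shut, and the axes are right-handed (so a half turn about y gives the same grasp; the last joint's range is limited). The gripper opens to 85 mm and grips with 20 to 120 N. Pads are 22 mm wide; open, the fingers measure 114 mm over their backs; the gripper's body (76 mm by 85 mm) begins 54 mm behind the grasp point. The pads swing forward as they close: fully open they stand 13 mm farther back than shut.
Start: joints at [1.127, 0.104, 0.097, 1.564, 0, 1.353], TCP at [0.134, 0.585, 0.256] pointing down, gripper open.
Joint ranges: [-2.99, 2.99], [-0.84, 1.86], [-1.1, 1.16], [-1.84, 2.11], [-1.51, 1.56], [-3.14, 3.14]. Speed limits (rad/s): [2.22, 2.22, 2.57, 3.14, 3.14, 3.14].

INTERFACE

Orientations are given as a unit quaternion [x, y, z, w].
In Python, from rig import manip, grab_frame, look_for, place_of gives the robot as it stands.
- The arm moves only by the tool play_rows, never from a script. Its argument "commands" is a list that holds one entry, the list of rows, each a list of 5 numbers: the shift along the tool's x, y, z normalised to -1 to 1, where 1 is 20 mm, then the turn about the tool's y normalised to -1 to 1, where 1 is 0.1 rad, then the opening, from 0 (shut) to 1 (fully open). A call has 1 to 8 rows; each row shifts and turns the pose as measured when the row begins, along the tool's axes as they then stand; what a row does not reach is not made up. A row lasts 1/10 s, in which the tool goes at most 50 mm and 8.59 degrees, less where a joint would pass 70% of its speed; a pose out of reach is approached as far as the arm can. A call with a number of a shift or a turn outside -1 to 1 is refused whole. A call with a gripper value outside its range is refused whole. The fingers move at their own pace and stop on an object; the grip force is fixed at half the most. Time passes only in rows, so rows that do not move let the fingers close. It gives the time, the measured TCP pose, the force and the opening at its end, in the units of the state.
- manip.sense(): the state, without advancing time (a new reading comes with each control period).
- grab_frame(name): name is "scene" or "top" or "wrist"; returns a dict with "img" (400x640x3 uint8, red, green, blue), "camera_matrix" (3x3 intrinsics, pixels), "R" (3x3) and "t" (3): a world point X has camera coordinates R X + t; the wrist camera has in their place "T_tool_cam" (4x4, takes a point from camera to tool coordinates, whose origin is the TCP and whose axes are the tool frame's). Camera axes: x right, y down, z forward; pixel columns grow to the right and rows downward; lengths in m; the calibration is good to about 2 mm. A picture is of the moment at which its call begins: read the wrist's pose just before it. There is no depth.
- manip.job_done(): hands the job in, once; it reports no verdict.
Trained networks look in a picture, given as the dict that the camera call returned (one of the last four; its "shot" number tells which), for a name from the list of things; names that differ only in an ending like _2 or _b are one class to them, and where a whole thing is asked for, a point or a joint stands for the part that bears it (a point fixed in the world has none). Each returns a list of dicts, best first, with "score" (0 to 1); they miss things now and then, are a little off and sometimes report something else, mostly with a low value. They report only what shows in the picture. A call takes as long as a camera call.
- look_for(target, picture): "at" ([x, y, z] in m, in world coordinates, good to about 4 mm: the middle of the surface that is visible of it).
- place_of(target, picture): "at" ([x, y, z] in m, in world coordinates, good to about 4 mm: a listed point, or the origin of a listed thing).
The state is a dict: "t": time; "qpos": joint angles; "joint_velocities": joint speeds; "joint_torque": joint torques, N m; "position": TCP position; "ee_rot": TCP orientation; "force": force on the tool from outside, world axes, zero at the start; "moment": the same for the moment, N m; "finger_gap": finger opening in m.
Only numpy, scipy, OpenCV 4.12 (cv2) and the standard library are available. Lean on these libraries where they do the work, as an engineer would, in place of code of your own. Each camera call takes 0.05 s, during which the arm holds its last target.

## Working session

There is one attempt and no reset: what is moved stays moved. The work goes in short steps, Python scripts to look and compute and a tool call to move; the robot and the scene stay as the last step left them, time stands still between calls to the robot, and variables do not carry over. Pictures are saved under pics/ and viewed, and the job is handed in when it is done.

Besides the shell and the picture viewer there is one more tool, called after "Call:" as name([rows], argument=value, ...), one row to a line, values as JSON. play_rows: Moves the arm, as the interface text tells. Its arguments: {"type":"object","properties":{"commands":{"type":"array"}},"required":["commands"]}

```bash
mkdir -p pics; python3 - <<'E'
from rig import manip, grab_frame, look_for, place_of
import cv2
s=manip.sense(); print(s)
for n in ("scene","top"):
    f=grab_frame(n); cv2.imwrite(f"pics/a_{n}.png",f["img"][:,:,::-1])
    for k in ("variac","dial_axis","index_tip","mains_line","cheek_l","cheek_r","spool","flux","cleaner"):
        r=place_of(k,f); print(n,k,[(x["at"],x["score"]) for x in r[:2]])
E
```

```text
{'t': 0.0, 'qpos': array([ 1.12726556e+00,  1.04687047e-01,  9.64636539e-02,  1.56387867e+00,
       -3.23833057e-05,  1.35310087e+00]), 'joint_velocities': array([-0.00068799,  0.00134738, -0.00122262, -0.00065746,  0.00114518,
        0.00309229]), 'joint_torque': array([-8.05314212e-04, -5.56940067e+01,  5.03643501e+01,  1.72761048e-02,
       -5.15993343e-04, -9.05866784e-06]), 'position': array([0.13421974, 0.58449228, 0.25552638]), 'ee_rot': array([ 0.55336766,  0.44006708, -0.44088646, -0.55294152]), 'force': array([ 0.58157606, -0.34207319,  0.11010174]), 'moment': array([-0.0111381 , -0.00594791,  0.00223251]), 'finger_gap': 0.08526496826039241}
scene variac []
scene dial_axis [([0.5298, -0.0529, 0.158], 0.9), ([0.6009, 0.1165, -0.003], 0.73)]
scene index_tip [([0.5854, -0.0385, 0.1272], 0.68)]
scene mains_line [([0.5296, -0.1142, 0.1267], 0.71)]
scene cheek_l [([0.5513, -0.0396, 0.1425], 0.81), ([0.5123, -0.0706, 0.1389], 0.65)]
scene cheek_r [([0.5513, -0.0396, 0.1425], 0.81), ([0.5123, -0.0706, 0.1389], 0.65)]
scene spool [([0.6996, -0.1148, -0.0019], 0.72)]
scene flux [([0.6007, 0.1189, 0.001], 0.72)]
scene cleaner [([0.4875, -0.2407, 0.0024], 0.56)]
top variac [([0.5268, -0.0546, -0.0027], 0.57)]
top dial_axis [([0.5303, -0.0552, 0.163], 0.91)]
top index_tip [([0.5779, -0.0411, 0.1253], 0.91)]
top mains_line [([0.5307, -0.1139, 0.1262], 0.71)]
top cheek_l [([0.5521, -0.0393, 0.1477], 0.83)]
top cheek_r [([0.5521, -0.0393, 0.1477], 0.83)]
top spool [([0.6968, -0.1146, 0.0022], 0.76)]
top flux [([0.5986, 0.1167, -0.0], 0.64)]
top cleaner [([0.4942, -0.2403, 0.0013], 0.94)]
```

View pics/a_scene.png

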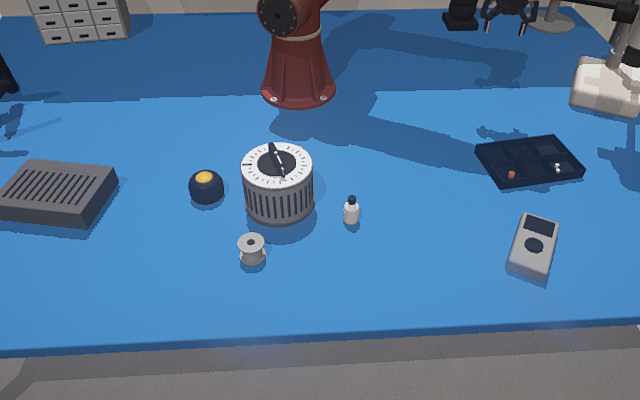

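View pics/a_top.png

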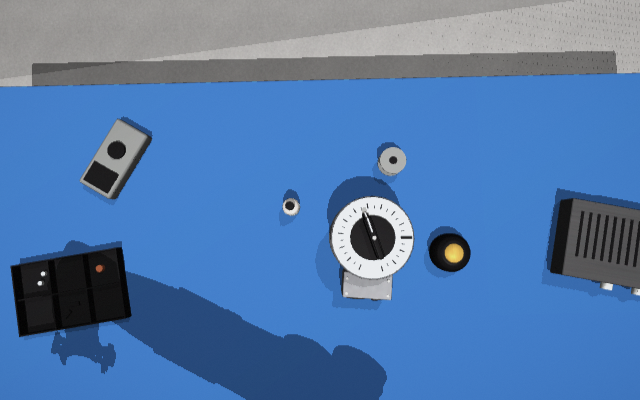

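```bash
cat > h.py <<'E'
import numpy as np, cv2
from rig import manip, grab_frame, look_for, place_of
from scipy.spatial.transform import Rotation as Rn
def proj(f,X):
    c=np.asarray(f["R"])@np.asarray(X,float).T+np.asarray(f["t"]).reshape(3,1)
    p=np.asarray(f["camera_matrix"])@c; return (p[:2]/p[2]).T
def rectify(f,c=(0.53,-0.054),z=0.124,half=0.1,n=600):
    # output: up=+x, left=+y
    w=np.array([[c[0]+half,c[1]+half,z],[c[0]+half,c[1]-half,z],[c[0]-half,c[1]-half,z],[c[0]-half,c[1]+half,z]])
    H=cv2.getPerspectiveTransform(proj(f,w).astype(np.float32),np.float32([[0,0],[n,0],[n,n],[0,n]]))
    return cv2.warpPerspective(f["img"],H,(n,n),flags=cv2.INTER_CUBIC)
E
python3 - <<'E'
from h import *
s=manip.sense(); print(Rn.from_quat(s["ee_rot"]).as_matrix().round(3))
f=grab_frame("top"); a=rectify(f); cv2.imwrite("pics/b_top.png",a[:,:,::-1])
f=grab_frame("scene"); a=rectify(f); cv2.imwrite("pics/b_scene.png",a[:,:,::-1])
f=grab_frame("wrist"); cv2.imwrite("pics/b_wrist.png",f["img"][:,:,::-1]); print(f["T_tool_cam"],f["camera_matrix"])
E
```

```text
[[ 0.224  0.    -0.975]
 [ 0.975  0.     0.224]
 [ 0.    -1.    -0.   ]]
[[ 9.99999675e-01  7.62917718e-04 -2.60513649e-04  5.66753573e-04]
 [ 4.71106994e-04 -2.90792896e-01  9.56785906e-01 -1.17634297e-01]
 [ 6.54193402e-04 -9.56785718e-01 -2.90793161e-01  7.44349614e-02]
 [ 0.00000000e+00  0.00000000e+00  0.00000000e+00  1.00000000e+00]] [[330.96037272   0.         315.14836983]
 [  0.         330.96037272 196.61701584]
 [  0.           0.           1.        ]]
```

View pics/b_top.png

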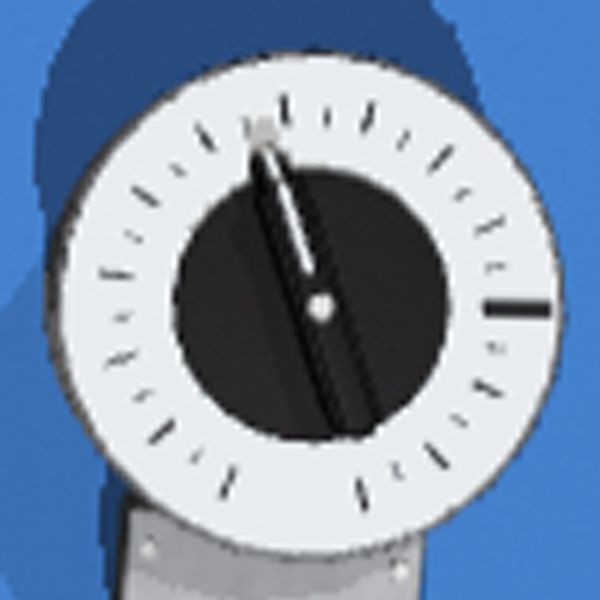

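View pics/b_wrist.png

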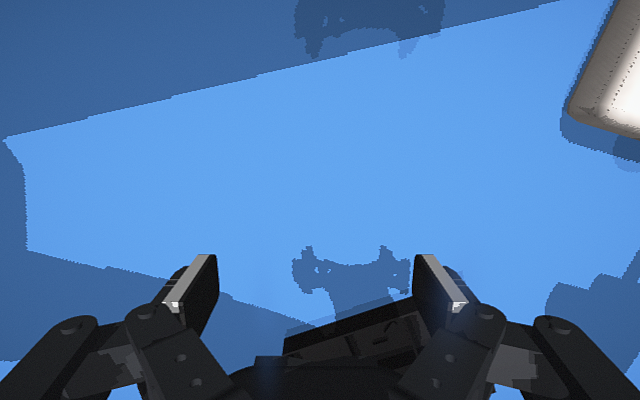

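View pics/b_scene.png

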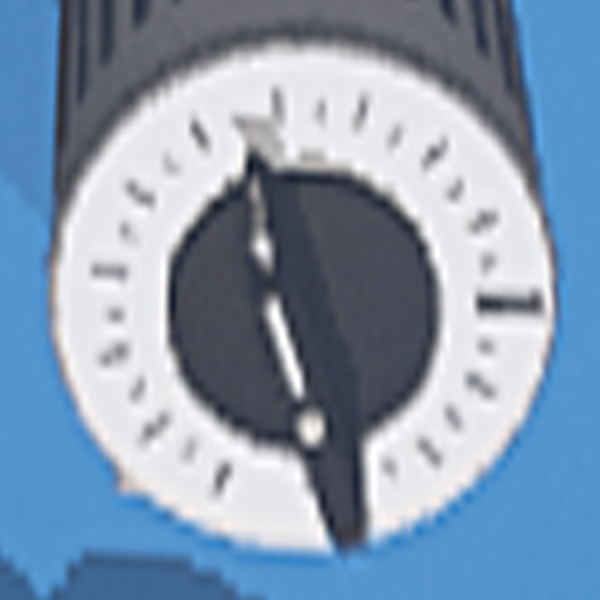

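Call:
play_rows([
  [[0,0,0,-0.85,0],[0,0,0,-0.85,0],[0,0,0,-0.85,0],[0,0,0,-0.85,0],[0,0,0,-0.85,0],[0,0,0,-0.85,0],[-1,0,-0.33,0,0],[-1,0,-0.33,0,0]],
])

```text
t: 1.95
position: [0.1582, 0.551, 0.2559]
ee_rot: [-0.417, -0.571, 0.571, 0.417]
force: [-0.8, -0.0, 0.4]
finger_gap: 0.0003
```

Call:
play_rows([
  [[-1,0,-0.33,0,0],[-1,0,-0.33,0,0],[-1,0,-0.33,0,0],[-1,0,-0.33,0,0],[-1,0,-0.33,0,0],[-1,0,-0.33,0,0],[-1,0,-0.33,0,0],[-1,0,-0.33,0,0]],
])

```text
t: 2.75
position: [0.2603, 0.4092, 0.2561]
ee_rot: [0.417, 0.572, -0.571, -0.417]
force: [0.7, 0.4, 1.0]
finger_gap: 0.0002
```

```bash
cat >> h.py <<'E'
C=np.array([0.530,-0.056])
def st():
    s=manip.sense(); R=Rn.from_quat(s["ee_rot"]).as_matrix(); p=s["position"]
    az=np.degrees(np.arctan2(R[1,0],R[0,0]))
    print("t",round(s["t"],2),"p",p.round(4),"x_az",az.round(2),"F",s["force"].round(1),"gap",round(s["finger_gap"],4),"q",s["qpos"].round(2), "tilt",R[:,1].round(3))
    return s,R,p,az
def plan(phi,r=0.028,off=0.0225,z=0.160,az=None):
    s,R,p,a=st(); u=np.radians(phi); U=np.array([np.cos(u),np.sin(u)]);N=np.array([-U[1],U[0]])
    T=np.r_[C+r*U+off*N,z]; d=R.T@(T-p); print("phi",phi,"target",T.round(4),"tool shift /20mm",(d/0.02).round(2),"turn/0.1",round(np.radians(a-(phi+90 if az is None else az))/0.1,2))
E
python3 -c "
from h import *
plan(16.4,off=.04,z=.256)"
```

```text
t 2.75 p [0.2603 0.4092 0.2561] x_az 107.79 F [0.7 0.4 1. ] gap 0.0002 q [ 0.73 -0.25 -0.24  1.58  0.    0.42] tilt [ 0.001  0.001 -1.   ]
phi 16.4 target [ 0.5456 -0.0097  0.256 ] tool shift /20mm [-2.43e+01 -1.00e-02 -7.18e+00] turn/0.1 0.24
```

Call:
play_rows([
  [[-1,0,-0.3,0,0],[-1,0,-0.3,0,0],[-1,0,-0.3,0,0],[-1,0,-0.3,0,0],[-1,0,-0.3,0,0],[-1,0,-0.3,0,0],[-1,0,-0.3,0,0],[-1,0,-0.3,0,0]],
])

```text
t: 3.55
position: [0.3584, 0.2656, 0.2571]
ee_rot: [0.417, 0.573, -0.57, -0.416]
force: [1.4, 1.2, -0.1]
finger_gap: 0.0001
```

Call:
play_rows([
  [[-1,0,-0.3,0,0],[-1,0,-0.3,0,0],[-1,0,-0.3,0,0],[-1,0,-0.3,0,0],[-1,0,-0.3,0,0],[-1,0,-0.3,0,0],[-1,0,-0.3,0,0],[-1,0,-0.3,0,0]],
])

```text
t: 4.35
position: [0.4567, 0.1216, 0.2584]
ee_rot: [0.418, 0.574, -0.569, -0.415]
force: [-0.3, 0.1, 0.6]
finger_gap: 0.0
```

```bash
python3 -c "
from h import *
plan(16.4,off=.04,z=.256)"
```

```text
t 4.35 p [0.4567 0.1216 0.2584] x_az 107.79 F [-0.3  0.1  0.6] gap 0.0 q [-0.02 -0.3  -0.28  1.58  0.   -0.33] tilt [ 0.007  0.003 -1.   ]
phi 16.4 target [ 0.5456 -0.0097  0.256 ] tool shift /20mm [-7.61  0.13 -2.22] turn/0.1 0.24
```

Call:
play_rows([
  [[-1,0,-0.3,0,0],[-1,0,-0.3,0,0],[-1,0,-0.3,0,0],[-1,0,-0.3,0,0],[-1,0,-0.3,0,0],[-0.9,0,-0.25,0,0],[-0.9,0,-0.25,0,0],[0,0,0,0,0]],
])

```text
t: 5.15
position: [0.5403, -0.0032, 0.2589]
ee_rot: [0.419, 0.573, -0.568, -0.416]
force: [1.3, -0.7, 0.8]
finger_gap: -0.0001
```

```bash
python3 - <<'E'
from h import *
plan(16.4,off=.04,z=.160)
f=grab_frame("wrist"); cv2.imwrite("pics/c_wrist.png",f["img"][:,:,::-1])
E
```

```text
t 5.15 p [ 0.5403 -0.0032  0.2589] x_az 107.63 F [ 1.3 -0.7  0.8] gap -0.0001 q [-0.25 -0.09 -0.09  1.56  0.   -0.56] tilt [ 0.008  0.003 -1.   ]
phi 16.4 target [ 0.5456 -0.0097  0.16  ] tool shift /20mm [-0.39  4.94 -0.11] turn/0.1 0.21
```

View pics/c_wrist.png

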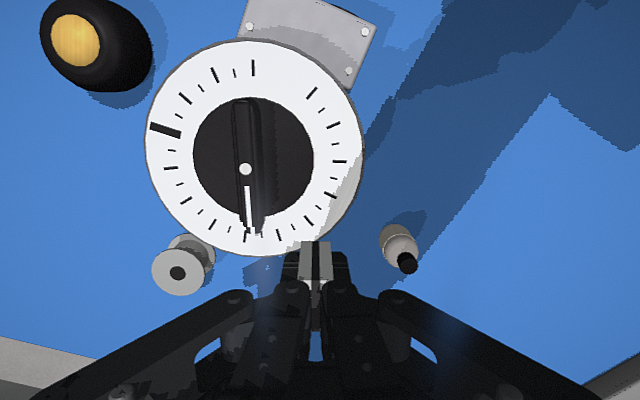

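Call:
play_rows([
  [[-0.1,1,0,0.1,0],[-0.1,1,0,0.1,0],[-0.1,1,0,0,0],[0,0.9,0,0,0],[0,0.9,0,0,0],[0,0,0,0,0]],
])

```text
t: 5.8
position: [0.5407, -0.0036, 0.1614]
ee_rot: [0.424, 0.57, -0.564, -0.421]
force: [-0.8, 0.7, -0.1]
finger_gap: -0.0002
```

```bash
cat >> h.py <<'E'
def wristf(name=None):
    s,R,p,az=st(); f=dict(grab_frame("wrist")); T=np.asarray(f["T_tool_cam"])
    Rw=R@T[:3,:3]; tw=R@T[:3,3]+p
    f["R"]=Rw.T; f["t"]=-Rw.T@tw
    if name:
        cv2.imwrite(f"pics/{name}.png",f["img"][:,:,::-1]); cv2.imwrite(f"pics/{name}_r.png",np.hstack([rectify(f,z=.124,n=390),rectify(f,z=.156,n=390)])[:,:,::-1])
    return f
E
python3 - <<'E'
from h import *
plan(16.4,off=.04,z=.160)
wristf("d")
E
```

```text
t 5.8 p [ 0.5407 -0.0036  0.1614] x_az 106.63 F [-0.8  0.7 -0.1] gap -0.0002 q [-0.25 -0.09 -0.27  1.38  0.01 -0.54] tilt [ 0.01   0.004 -1.   ]
phi 16.4 target [ 0.5456 -0.0097  0.16  ] tool shift /20mm [-0.36  0.07 -0.14] turn/0.1 0.04
t 5.8 p [ 0.5407 -0.0036  0.1614] x_az 106.63 F [-0.8  0.7 -0.1] gap -0.0002 q [-0.25 -0.09 -0.27  1.38  0.01 -0.54] tilt [ 0.01   0.004 -1.   ]
```

View pics/d.png

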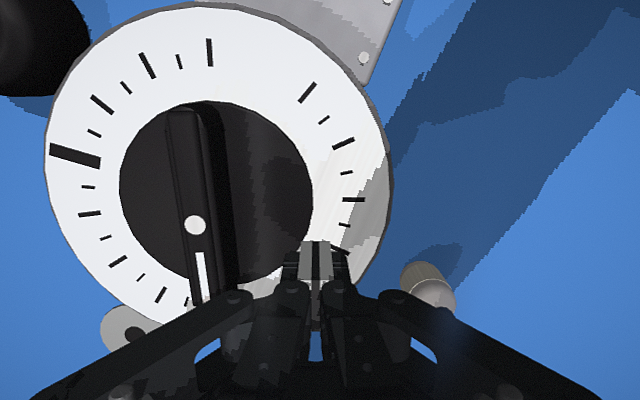

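View pics/d_r.png

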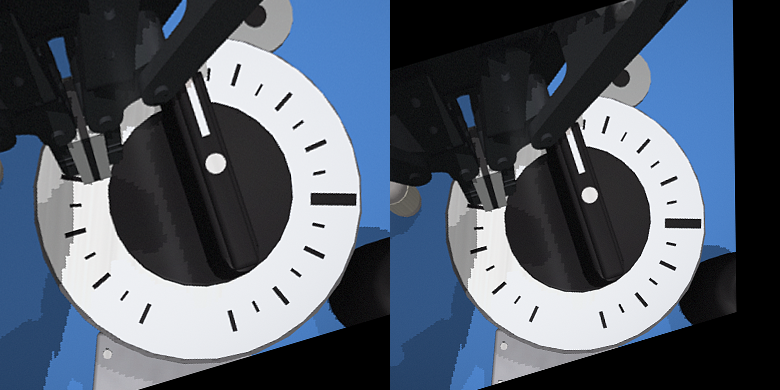

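Call:
play_rows([
  [[-0.3,0,-0.1,0,0],[-0.3,0,-0.1,0,0],[-0.2,0,0,0,0],[-0.1,0,0,0,0],[0,0,0,0,0]],
])

```text
t: 6.35
position: [0.553, -0.0214, 0.1678]
ee_rot: [0.427, 0.571, -0.563, -0.418]
force: [-0.6, 0.3, 0.7]
finger_gap: -0.0002
```

```bash
python3 - <<'E'
from h import *
plan(16.4)
wristf("e")
E
```

```text
t 6.35 p [ 0.553  -0.0214  0.1678] x_az 106.67 F [-0.6  0.3  0.7] gap -0.0002 q [-0.28 -0.06 -0.23  1.39  0.01 -0.57] tilt [ 0.017  0.002 -1.   ]
phi 16.4 target [ 0.5505 -0.0265  0.16  ] tool shift /20mm [-0.21  0.39  0.2 ] turn/0.1 0.05
t 6.35 p [ 0.553  -0.0214  0.1678] x_az 106.67 F [-0.6  0.3  0.7] gap -0.0002 q [-0.28 -0.06 -0.23  1.39  0.01 -0.57] tilt [ 0.017  0.002 -1.   ]
```

View pics/e.png

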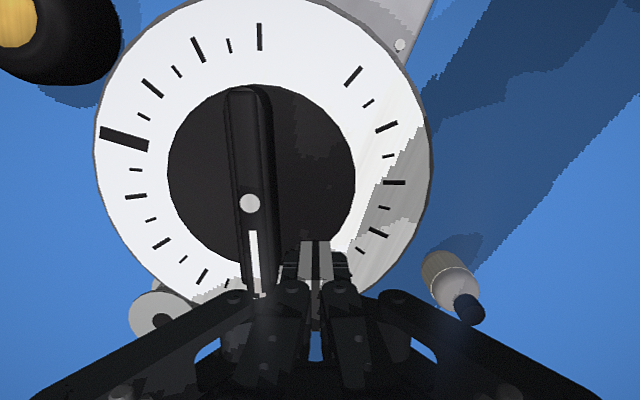

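Call:
play_rows([
  [[-0.1,0.15,0.05,0,0],[-0.1,0.15,0.05,0,0],[-0.1,0.1,0,0,0]],
])

```text
t: 6.7
position: [0.5528, -0.0272, 0.1597]
ee_rot: [0.426, 0.572, -0.563, -0.418]
force: [-2.0, 5.3, 3.2]
finger_gap: 0.0001
```

```bash
python3 - <<'E'
from h import *
plan(16.4)
wristf("f")
E
```

```text
t 6.7 p [ 0.5528 -0.0272  0.1597] x_az 106.71 F [-2.   5.3  3.2] gap 0.0001 q [-0.29 -0.06 -0.24  1.37  0.01 -0.58] tilt [ 0.018  0.003 -1.   ]
phi 16.4 target [ 0.5505 -0.0265  0.16  ] tool shift /20mm [ 0.07 -0.02  0.1 ] turn/0.1 0.05
t 6.7 p [ 0.5528 -0.0272  0.1597] x_az 106.71 F [-2.   5.3  3.2] gap 0.0001 q [-0.29 -0.06 -0.24  1.37  0.01 -0.58] tilt [ 0.018  0.003 -1.   ]
```

View pics/f.png

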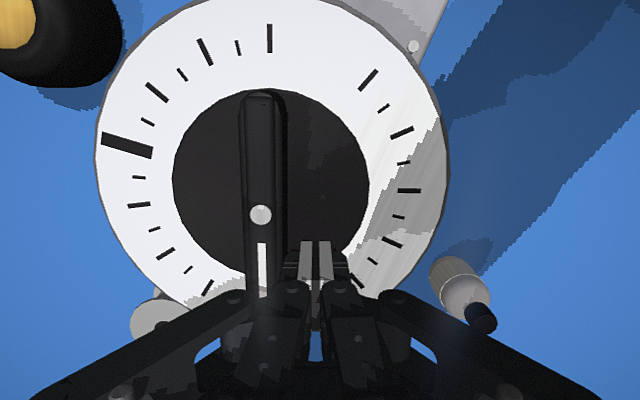

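Call:
play_rows([
  [[-0.1,0,-0.07,0.6,0],[-0.1,0,-0.07,0.6,0],[-0.1,0,-0.07,0.6,0],[-0.1,0,-0.07,0.6,0]],
])

```text
t: 7.15
position: [0.559, -0.0325, 0.1591]
ee_rot: [0.491, 0.517, -0.506, -0.486]
force: [-2.5, 3.5, 1.9]
finger_gap: -0.0
```

```bash
python3 - <<'E'
from h import *
f=wristf("g")
E
```

```text
t 7.15 p [ 0.559  -0.0325  0.1591] x_az 92.59 F [-2.5  3.5  1.9] gap -0.0 q [-0.3  -0.03 -0.22  1.37  0.01 -0.34] tilt [ 0.015  0.007 -1.   ]
```

View pics/g.png

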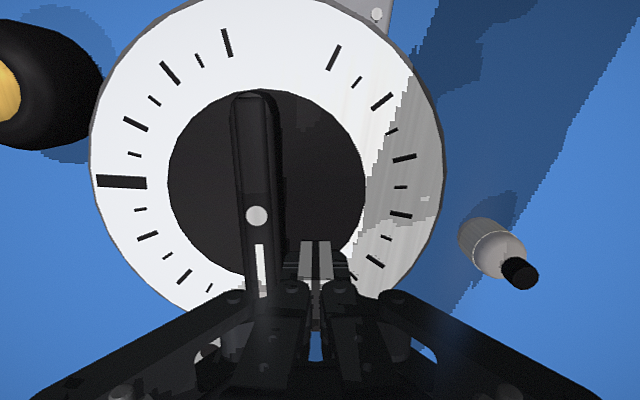

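Call:
play_rows([
  [[-0.1,0,-0.06,0.55,0],[-0.1,0,-0.06,0.55,0],[-0.1,0,-0.06,0.55,0],[-0.1,0,-0.06,0.55,0],[-0.1,0,-0.06,0.55,0],[-0.1,0,-0.06,0.55,0],[-0.1,0,-0.06,0.55,0],[-0.1,0,-0.06,0.55,0]],
])

```text
t: 8.0
position: [0.5663, -0.0475, 0.1592]
ee_rot: [-0.59, -0.397, 0.383, 0.59]
force: [0.8, 2.9, 2.4]
finger_gap: -0.0002
```

```bash
cat >> h.py <<'E'
def est(d=.0213):
    s,R,p,az=st(); v=p[:2]-C; rho=np.hypot(*v); b=np.degrees(np.arctan2(v[1],v[0]))
    phi=b-np.degrees(np.arcsin(d/rho)); r=np.sqrt(rho**2-d**2)
    print("phi",round(phi,1),"flush err az-90-phi",round(az-90-phi,1),"r",round(r,4),"to mains(-90.8) rad",round(np.radians(phi+90.8),3))
E
python3 - <<'E'
from h import *
est()
f=wristf("h")
E
```

```text
t 8.0 p [ 0.5663 -0.0475  0.1592] x_az 66.95 F [0.8 2.9 2.4] gap -0.0002 q [-0.32 -0.01 -0.19  1.37  0.02  0.08] tilt [ 0.017  0.011 -1.   ]
phi -21.6 flush err az-90-phi -1.4 r 0.0307 to mains(-90.8) rad 1.207
t 8.0 p [ 0.5663 -0.0475  0.1592] x_az 66.95 F [0.8 2.9 2.4] gap -0.0002 q [-0.32 -0.01 -0.19  1.37  0.02  0.08] tilt [ 0.017  0.011 -1.   ]
```

View pics/h.png

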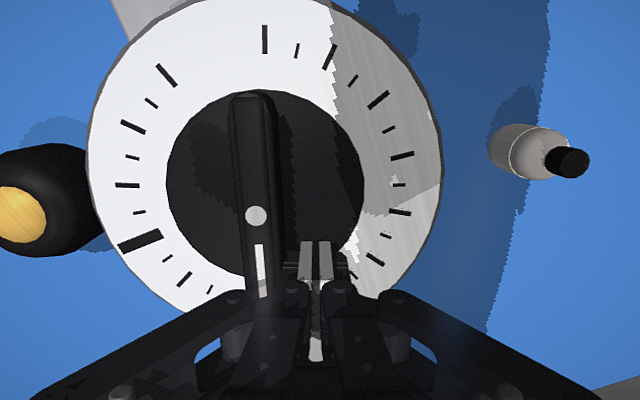

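Call:
play_rows([
  [[-0.1,0,-0.05,0.55,0],[-0.1,0,-0.05,0.55,0],[-0.1,0,-0.05,0.55,0],[-0.1,0,-0.05,0.55,0],[-0.1,0,-0.05,0.55,0],[-0.1,0,-0.05,0.55,0],[-0.1,0,-0.05,0.55,0],[-0.1,0,-0.05,0.55,0]],
])

```text
t: 8.85
position: [0.5666, -0.0641, 0.1594]
ee_rot: [-0.659, -0.261, 0.242, 0.662]
force: [2.1, 3.0, 1.4]
finger_gap: 0.0004
```

```bash
python3 - <<'E'
from h import *
est()
E
```

```text
t 8.85 p [ 0.5666 -0.0641  0.1594] x_az 41.75 F [2.1 3.  1.4] gap 0.0004 q [-0.35 -0.01 -0.19  1.37  0.02  0.49] tilt [ 0.023  0.013 -1.   ]
phi -47.1 flush err az-90-phi -1.1 r 0.0308 to mains(-90.8) rad 0.762
```

Call:
play_rows([
  [[-0.1,0,-0.05,0.5,0],[-0.1,0,-0.05,0.5,0],[-0.1,0,-0.05,0.5,0],[-0.1,0,-0.05,0.5,0],[-0.1,0,-0.05,0.5,0],[-0.08,0,-0.04,0.4,0],[-0.06,0,-0.03,0.3,0]],
])

```text
t: 9.55
position: [0.5618, -0.0758, 0.1595]
ee_rot: [-0.689, -0.156, 0.133, 0.695]
force: [2.8, 2.3, 1.8]
finger_gap: 0.0004
```

```bash
python3 - <<'E'
from h import *
est()
f=wristf("i")
g=grab_frame("top"); cv2.imwrite("pics/i_top.png",rectify(g)[:,:,::-1])
E
```

```text
t 9.55 p [ 0.5618 -0.0758  0.1595] x_az 23.57 F [2.8 2.3 1.8] gap 0.0004 q [-0.38 -0.03 -0.21  1.36  0.02  0.78] tilt [ 0.03   0.015 -0.999]
phi -66.5 flush err az-90-phi 0.1 r 0.0308 to mains(-90.8) rad 0.424
t 9.55 p [ 0.5618 -0.0758  0.1595] x_az 23.57 F [2.8 2.3 1.8] gap 0.0004 q [-0.38 -0.03 -0.21  1.36  0.02  0.78] tilt [ 0.03   0.015 -0.999]
```

View pics/i.png

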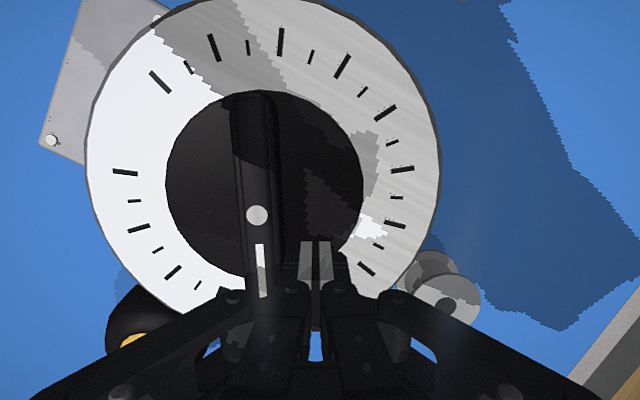

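View pics/i_top.png

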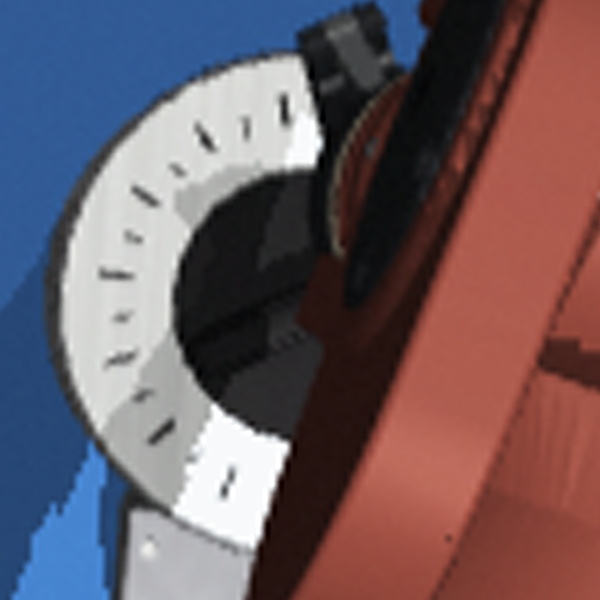

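Call:
play_rows([
  [[-0.1,0,-0.05,0.5,0],[-0.1,0,-0.05,0.5,0],[-0.1,0,-0.05,0.5,0],[-0.08,0,-0.04,0.4,0],[-0.06,0,-0.03,0.3,0],[-0.04,0,-0.02,0.2,0]],
])

```text
t: 10.25
position: [0.5555, -0.0834, 0.1595]
ee_rot: [-0.7, -0.073, 0.049, 0.708]
force: [3.5, 2.6, 0.5]
finger_gap: -0.0001
```

```bash
python3 - <<'E'
from h import *
est()
f=wristf("j")
E
```

```text
t 10.25 p [ 0.5555 -0.0834  0.1595] x_az 9.89 F [3.5 2.6 0.5] gap -0.0001 q [-0.4  -0.05 -0.23  1.36  0.03  1.  ] tilt [ 0.033  0.014 -0.999]
phi -81.7 flush err az-90-phi 1.6 r 0.0307 to mains(-90.8) rad 0.158
t 10.25 p [ 0.5555 -0.0834  0.1595] x_az 9.89 F [3.5 2.6 0.5] gap -0.0001 q [-0.4  -0.05 -0.23  1.36  0.03  1.  ] tilt [ 0.033  0.014 -0.999]
```

View pics/j.png

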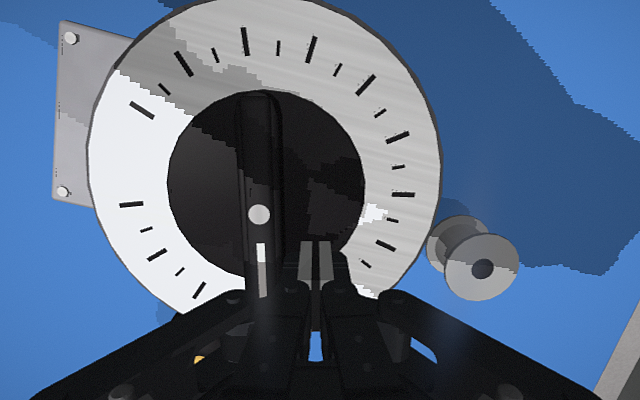

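View pics/j_r.png

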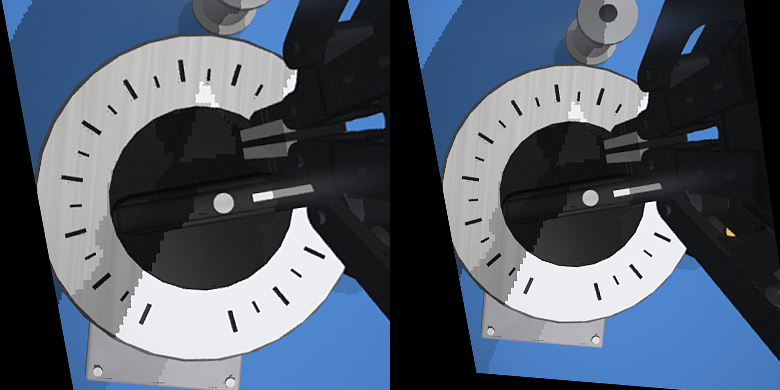

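Call:
play_rows([
  [[0.5,0,0,0,0],[0.5,-0.5,0,0,0],[0.5,-1,0.5,0,0],[0,-1,-1,0,0],[0,-1,-1,0,0],[0,-1,-1,0,0],[0,-0.5,-1,0,0],[0,0,-0.5,0,0]],
])

```text
t: 11.1
position: [0.5978, -0.1603, 0.2601]
ee_rot: [-0.701, -0.072, 0.055, 0.707]
force: [-1.0, 0.3, 0.4]
finger_gap: 0.0002
```

```bash
python3 - <<'E'
from h import *
est()
f=wristf("k")
E
```

```text
t 11.1 p [ 0.5978 -0.1603  0.2601] x_az 10.28 F [-1.   0.3  0.4] gap 0.0002 q [-0.48  0.14  0.14  1.56  0.02  0.91] tilt [ 0.023  0.01  -1.   ]
phi -66.9 flush err az-90-phi -12.9 r 0.1226 to mains(-90.8) rad 0.418
t 11.1 p [ 0.5978 -0.1603  0.2601] x_az 10.28 F [-1.   0.3  0.4] gap 0.0002 q [-0.48  0.14  0.14  1.56  0.02  0.91] tilt [ 0.023  0.01  -1.   ]
```

View pics/k.png

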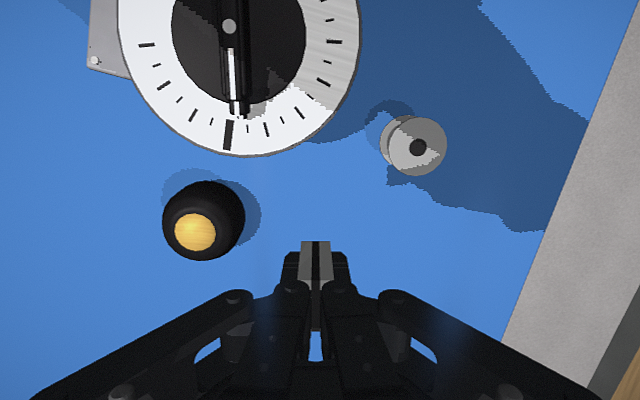

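View pics/k_r.png

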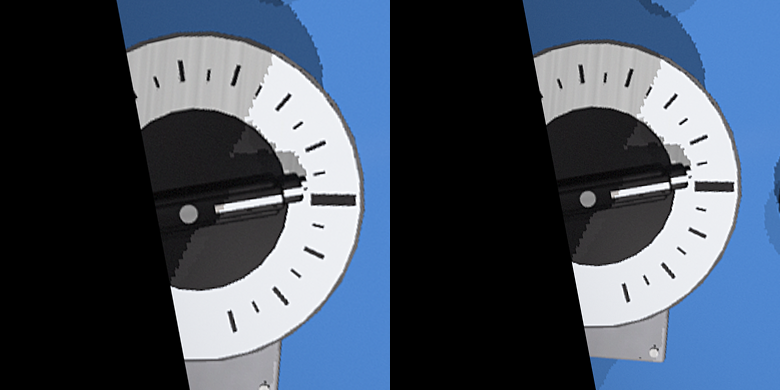

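```bash
python3 - <<'E'
from h import *
f=wristf()
for k in ("dial_axis","index_tip","mains_line"):
    print(k,[(x["at"],x["score"]) for x in place_of(k,f)[:2]])
a=rectify(f,c=(0.53,-0.1),half=.06,n=590);b=rectify(f,c=(0.53,-0.1),z=.156,half=.06,n=200)
cv2.imwrite("pics/l.png",np.hstack([a,np.vstack([b,np.zeros((390,200,3),np.uint8)])])[:,:,::-1])
g=grab_frame("scene"); cv2.imwrite("pics/l_s.png",rectify(g)[:,:,::-1])
for k in ("dial_axis","index_tip","mains_line"):
    print(k,[(x["at"],x["score"]) for x in place_of(k,g)[:2]])
E
```

```text
t 11.15 p [ 0.5977 -0.1611  0.259 ] x_az 10.24 F [-0.2 -1.2  0.1] gap 0.0004 q [-0.48  0.14  0.14  1.56  0.02  0.91] tilt [ 0.022  0.011 -1.   ]
dial_axis [([0.533, -0.0561, 0.1536], 0.66), ([0.5374, -0.1118, 0.1243], 0.4)]
index_tip [([0.5365, -0.1131, 0.1216], 0.72)]
mains_line [([0.5257, -0.1179, 0.1216], 0.58)]
dial_axis [([0.532, -0.0551, 0.1546], 0.88)]
index_tip [([0.5402, -0.1066, 0.1239], 0.58)]
mains_line [([0.5287, -0.1147, 0.1259], 0.65)]
```

View pics/l.png

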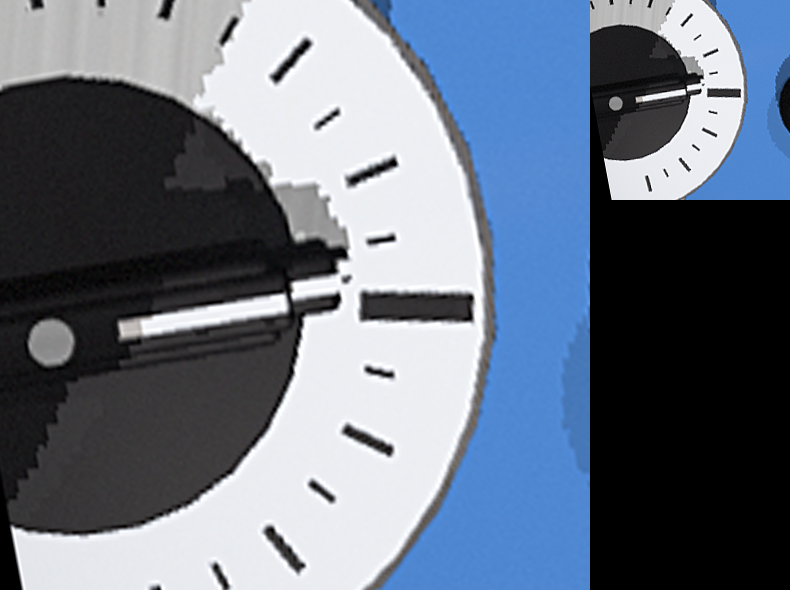

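View pics/l_s.png

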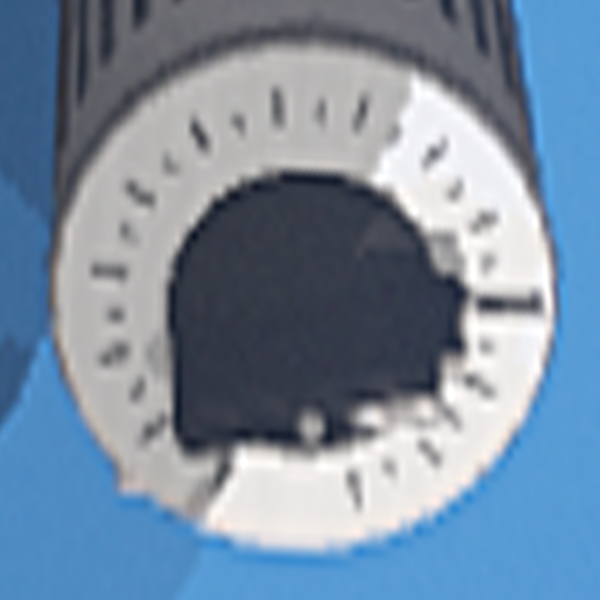

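```bash
python3 - <<'E'
from h import *
plan(-81.7,r=.0307,off=.042,z=.16)
E
```

```text
t 11.55 p [ 0.5968 -0.1577  0.2587] x_az 10.35 F [0.4 0.1 0.2] gap -0.0002 q [-0.48  0.14  0.14  1.56  0.02  0.91] tilt [ 0.021  0.012 -1.   ]
phi -81.7 target [ 0.576  -0.0803  0.16  ] tool shift /20mm [-0.44  4.96  3.95] turn/0.1 0.36
```

Call:
play_rows([
  [[0,0,1,0,0],[0,0,1,0,0],[-0.1,0.1,1,0.1,0],[-0.1,0.9,0.8,0.2,0],[-0.1,1,0,0,0],[-0.1,1,0,0,0],[0,1,0,0,0],[0,0,0,0,0]],
])

```text
t: 12.35
position: [0.5742, -0.0692, 0.1781]
ee_rot: [-0.701, -0.064, 0.046, 0.709]
force: [-0.1, 0.3, -0.9]
finger_gap: -0.0002
```

```bash
python3 - <<'E'
from h import *
plan(-81.7,r=.0307,off=.0213,z=.16); f=wristf("m")
E
```

```text
t 12.35 p [ 0.5742 -0.0692  0.1781] x_az 8.96 F [-0.1  0.3 -0.9] gap -0.0002 q [-0.36  0.01 -0.14  1.4   0.02  1.06] tilt [ 0.024  0.013 -1.   ]
phi -81.7 target [ 0.5555 -0.0833  0.16  ] tool shift /20mm [-1.05  0.87 -0.56] turn/0.1 0.11
t 12.35 p [ 0.5742 -0.0692  0.1781] x_az 8.96 F [-0.1  0.3 -0.9] gap -0.0002 q [-0.36  0.01 -0.14  1.4   0.02  1.06] tilt [ 0.024  0.013 -1.   ]
```

View pics/m.png

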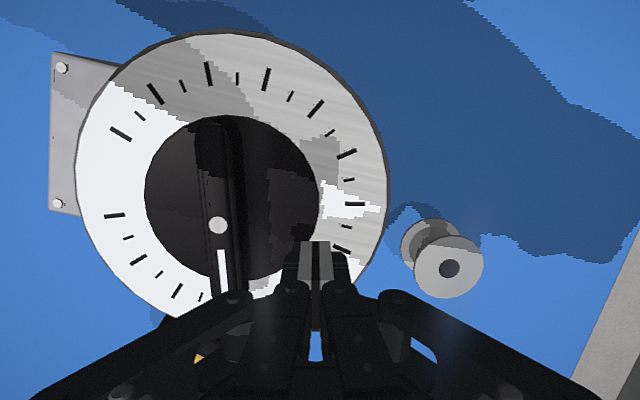

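Clear of the bar on its left side (white mark at ~(222,275), fist at (315,265)). Descend with correction, then close the gap.

Call:
play_rows([
  [[0,0.4,-0.3,0,0],[0,0.4,-0.25,0,0],[-0.25,0,0,0,0],[-0.25,0,0,0,0],[0,0,0,0,0]],
])

```text
t: 12.9
position: [0.5678, -0.0826, 0.1661]
ee_rot: [-0.702, -0.066, 0.045, 0.708]
force: [0.9, -0.3, 0.8]
finger_gap: -0.0001
```

```bash
python3 - <<'E'
from h import *
plan(-81.7,r=.0307,off=.0213,z=.16)
E
```

```text
t 12.9 p [ 0.5678 -0.0826  0.1661] x_az 8.99 F [ 0.9 -0.3  0.8] gap -0.0001 q [-0.38 -0.01 -0.18  1.37  0.02  1.03] tilt [ 0.03   0.011 -0.999]
phi -81.7 target [ 0.5555 -0.0833  0.16  ] tool shift /20mm [-0.62  0.29  0.06] turn/0.1 0.12
```

Call:
play_rows([
  [[-0.2,0.15,0,0.1,0],[-0.15,0.15,0,0,0],[-0.1,0.05,0,0,0],[0,0,0,0,0]],
])

```text
t: 13.3
position: [0.5584, -0.0843, 0.159]
ee_rot: [-0.702, -0.063, 0.04, 0.708]
force: [0.6, -1.2, 0.0]
finger_gap: 0.0001
```

```bash
python3 - <<'E'
from h import *
est(); plan(-89.9,r=.0307,off=.0213,z=.16)
E
```

```text
t 13.3 p [ 0.5584 -0.0843  0.159 ] x_az 8.33 F [ 0.6 -1.2  0. ] gap 0.0001 q [-0.39 -0.03 -0.22  1.36  0.02  1.03] tilt [ 0.031  0.01  -0.999]
phi -76.9 flush err az-90-phi -4.7 r 0.034 to mains(-90.8) rad 0.242
t 13.3 p [ 0.5584 -0.0843  0.159 ] x_az 8.33 F [ 0.6 -1.2  0. ] gap 0.0001 q [-0.39 -0.03 -0.22  1.36  0.02  1.03] tilt [ 0.031  0.01  -0.999]
phi -89.9 target [ 0.5514 -0.0867  0.16  ] tool shift /20mm [-0.37 -0.06 -0.07] turn/0.1 1.44
```

Call:
play_rows([
  [[-0.08,0,0,0.3,0],[-0.08,0,-0.02,0.3,0],[-0.07,0,-0.02,0.3,0],[-0.05,0,-0.02,0.2,0]],
])

```text
t: 13.7
position: [0.5541, -0.0864, 0.1592]
ee_rot: [-0.704, -0.022, -0.003, 0.71]
force: [3.0, -0.4, -2.2]
finger_gap: -0.0001
```

```bash
python3 - <<'E'
from h import *
est(); plan(-89.9,r=.0307,off=.0213,z=.16); f=wristf("n")
E
```

```text
t 13.7 p [ 0.5541 -0.0864  0.1592] x_az 1.51 F [ 3.  -0.4 -2.2] gap -0.0001 q [-0.4  -0.05 -0.24  1.36  0.02  1.15] tilt [ 0.035  0.01  -0.999]
phi -84.9 flush err az-90-phi -3.6 r 0.0324 to mains(-90.8) rad 0.103
t 13.7 p [ 0.5541 -0.0864  0.1592] x_az 1.51 F [ 3.  -0.4 -2.2] gap -0.0001 q [-0.4  -0.05 -0.24  1.36  0.02  1.15] tilt [ 0.035  0.01  -0.999]
phi -89.9 target [ 0.5514 -0.0867  0.16  ] tool shift /20mm [-0.14 -0.04 -0.01] turn/0.1 0.25
t 13.7 p [ 0.5541 -0.0864  0.1592] x_az 1.51 F [ 3.  -0.4 -2.2] gap -0.0001 q [-0.4  -0.05 -0.24  1.36  0.02  1.15] tilt [ 0.035  0.01  -0.999]
```

View pics/n_r.png

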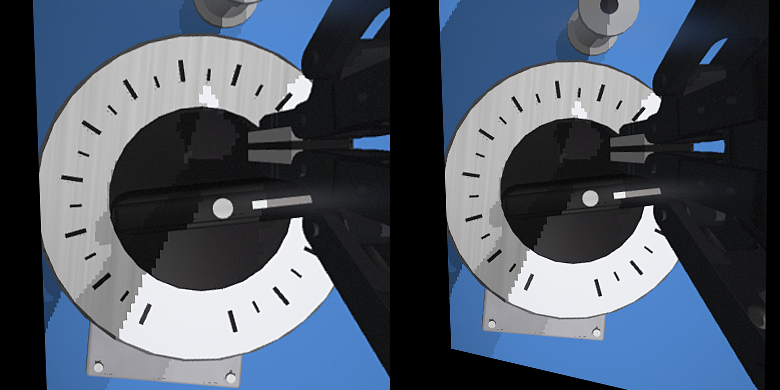

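Call:
play_rows([
  [[-0.06,0,-0.02,0.2,0],[-0.05,0,-0.02,0.2,0]],
])

```text
t: 13.95
position: [0.5522, -0.0875, 0.1593]
ee_rot: [-0.704, -0.007, -0.019, 0.71]
force: [4.3, -1.7, -1.9]
finger_gap: -0.0
```

```bash
python3 - <<'E'
from h import *
est(); f=wristf("o")
E
```

```text
t 13.95 p [ 0.5522 -0.0875  0.1593] x_az -0.98 F [ 4.3 -1.7 -1.9] gap -0.0 q [-0.4  -0.06 -0.24  1.36  0.02  1.19] tilt [ 0.036  0.009 -0.999]
phi -88.4 flush err az-90-phi -2.6 r 0.0321 to mains(-90.8) rad 0.041
t 13.95 p [ 0.5522 -0.0875  0.1593] x_az -0.98 F [ 4.3 -1.7 -1.9] gap -0.0 q [-0.4  -0.06 -0.24  1.36  0.02  1.19] tilt [ 0.036  0.009 -0.999]
```

View pics/o_r.png

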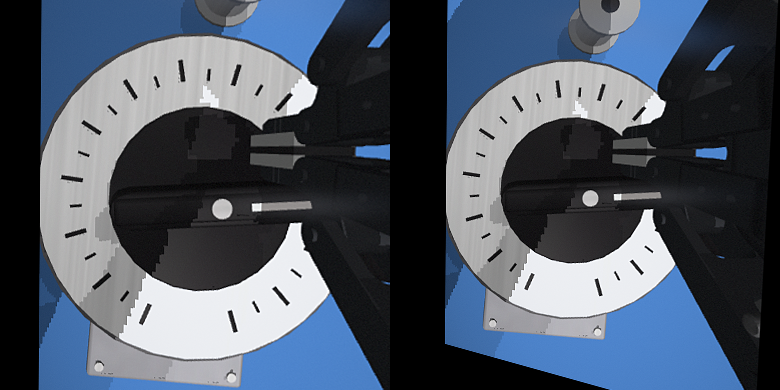

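Call:
play_rows([
  [[0.5,0,0,0,0],[0.5,-0.5,0,0,0],[0.5,-1,0.5,0,0],[0,-1,-1,0,0],[0,-1,-1,0,0],[0,-1,-1,0,0],[-0.5,-0.5,-1,0,0],[-0.5,0,-0.5,0,0]],
])

```text
t: 14.8
position: [0.559, -0.1688, 0.2605]
ee_rot: [-0.703, -0.004, -0.015, 0.711]
force: [-0.3, 0.5, 0.1]
finger_gap: 0.0001
```

```bash
python3 - <<'E'
from h import *
f=wristf("p")
for k in ("dial_axis","index_tip","mains_line"):
    print(k,[(x["at"],x["score"]) for x in place_of(k,f)[:2]])
a=rectify(f,c=(0.53,-0.1),half=.06,n=590)
cv2.imwrite("pics/p2.png",a[:,:,::-1])
E
```

```text
t 14.8 p [ 0.559  -0.1688  0.2605] x_az -0.84 F [-0.3  0.5  0.1] gap 0.0001 q [-0.53  0.03  0.03  1.55  0.02  1.06] tilt [ 0.027  0.012 -1.   ]
dial_axis [([0.5299, -0.0558, 0.1566], 0.95)]
index_tip [([0.5278, -0.1138, 0.1222], 0.84)]
mains_line []
```

View pics/p2.png

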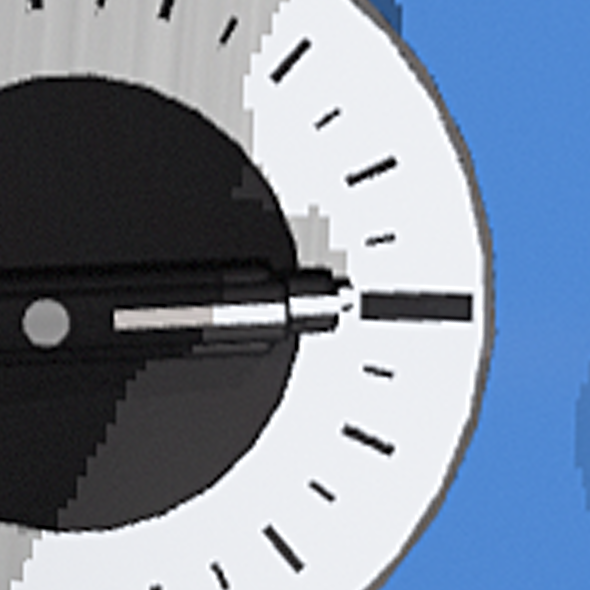

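View pics/p.png

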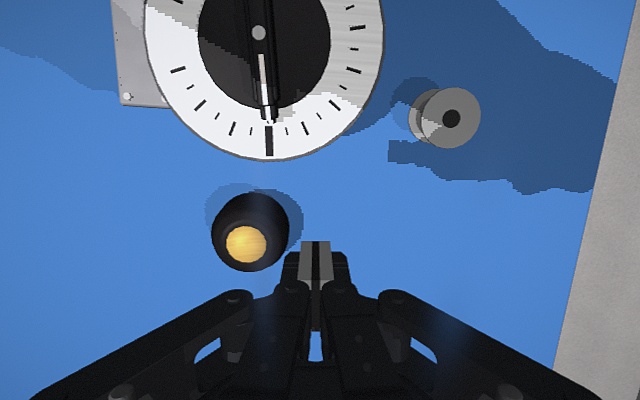

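```bash
python3 - <<'E'
from h import *
f=wristf()
M=8 # px/mm
def crop(z): return rectify(f,c=(0.53,-0.09),z=z,half=.05,n=800)
a=cv2.cvtColor(crop(.156),cv2.COLOR_RGB2GRAY); b=crop(.124)
# white mark on bar top: x cols; per column centroid
cs=[];
mid=None
for c in range(0,800,4):
    y=-0.04-c/8000
    r=-(y-C[1])
    if .014<r<.038:
        col=a[300:520,c].astype(float); col[:0]=0
        rows=np.where(col>110)[0]
        if len(rows) : cs.append((c,rows.mean()+300,len(rows)))
cs=np.array(cs); print(cs[::4])
k=(cs[:,2]<40)&(cs[:,2]>10)
p=np.polyfit(cs[k,0],cs[k,1],1); print("mark dir deg (neg=up)",np.degrees(np.arctan(p[0])))
g=cv2.cvtColor(b,cv2.COLOR_RGB2GRAY); ms=[]
for c in range(0,800,4):
    r=-((-0.04-c/8000)-C[1])
    if .061<r<.078:
        rows=np.where(g[340:520,c]<100)[0]; ms.append((c,rows.mean()+340,len(rows)))
ms=np.array(ms); print(ms[::4]); q=np.polyfit(ms[:,0],ms[:,1],1); print("mains dir",np.degrees(np.arctan(q[0])),"diff rad",np.arctan(q[0])-np.arctan(p[0]))
cv2.imwrite("pics/q.png",b[250:550,100:][:, :, ::-1])
cv2.imwrite("pics/q2.png",crop(.156)[250:550,100:][:, :, ::-1])
t=grab_frame("top"); cv2.imwrite("pics/q_top.png",rectify(t)[:,:,::-1])
E
```

```text
t 15.0 p [ 0.5584 -0.1668  0.2584] x_az -0.84 F [0.6 0.6 0.4] gap -0.0002 q [-0.53  0.03  0.02  1.55  0.02  1.06] tilt [ 0.025  0.014 -1.   ]
[[240.  407.5  26. ]
 [256.  406.5  26. ]
 [272.  405.   27. ]
 [288.  405.   27. ]
 [304.  404.   25. ]
 [320.  403.5  26. ]
 [336.  403.   27. ]
 [352.  403.   29. ]
 [368.  401.5  30. ]
 [384.  401.   29. ]
 [400.  400.5  30. ]
 [416.  399.5  28. ]]
mark dir deg (neg=up) -2.2713284980338924
[[620.  418.   41. ]
 [636.  418.   45. ]
 [652.  417.5  42. ]
 [668.  419.   41. ]
 [684.  418.5  44. ]
 [700.  418.5  42. ]
 [716.  419.   43. ]
 [732.  419.   43. ]
 [748.  420.   43. ]]
mains dir 0.7085012658148635 diff rad 0.052007840528085894
```

View pics/q.png

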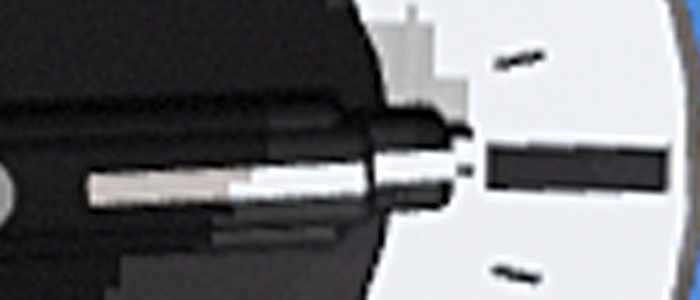

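View pics/q2.png

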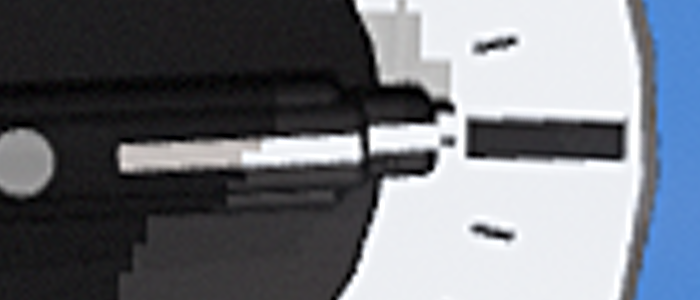

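View pics/q_top.png

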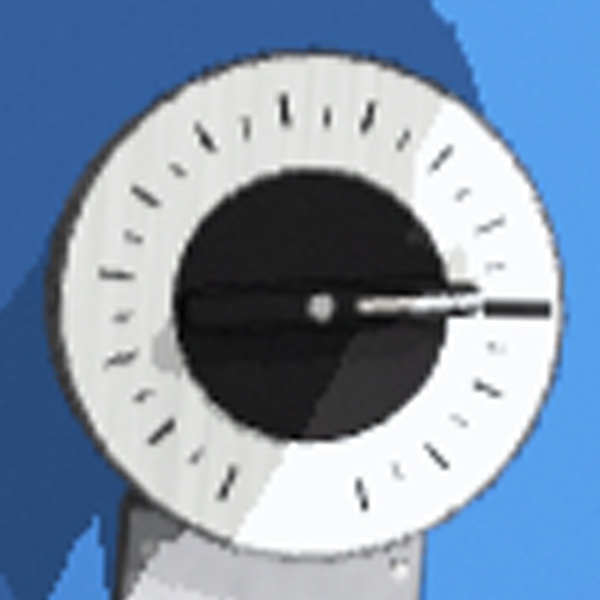

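```bash
python3 - <<'E'
from h import *
C[:]=(0.572,-0.0875); plan(-90.8,r=0,off=0,z=.16)
E
```

```text
t 15.1 p [ 0.5586 -0.1663  0.2584] x_az -0.78 F [ 0.5 -0.4 -1. ] gap -0.0002 q [-0.53  0.03  0.02  1.55  0.02  1.06] tilt [ 0.025  0.014 -1.   ]
phi -90.8 target [ 0.572  -0.0875  0.16  ] tool shift /20mm [0.5  4.99 3.88] turn/0.1 0.0
```

Call:
play_rows([
  [[0.3,0,1,0,0],[0.3,0,1,0,0],[0.1,0,1,0,0],[0,0.7,0.4,0,0],[0,1,0,0,0],[0,1,0,0,0],[0,1,0,0,0],[0,0.3,0,0,0]],
])

```text
t: 15.9
position: [0.5765, -0.0867, 0.1743]
ee_rot: [-0.701, -0.006, -0.01, 0.713]
force: [0.4, -0.4, 0.3]
finger_gap: 0.0001
```

```bash
python3 - <<'E'
from h import *
C[:]=(0.5525,-0.0875); plan(-90.8,r=0,off=0,z=.16); wristf("r")
E
```

```text
t 15.9 p [ 0.5765 -0.0867  0.1743] x_az -0.3 F [ 0.4 -0.4  0.3] gap 0.0001 q [-0.39  0.03 -0.13  1.4   0.02  1.19] tilt [ 0.023  0.016 -1.   ]
phi -90.8 target [ 0.5525 -0.0875  0.16  ] tool shift /20mm [-1.22  0.69 -0.06] turn/0.1 0.09
t 15.9 p [ 0.5765 -0.0867  0.1743] x_az -0.3 F [ 0.4 -0.4  0.3] gap 0.0001 q [-0.39  0.03 -0.13  1.4   0.02  1.19] tilt [ 0.023  0.016 -1.   ]
```

View pics/r.png

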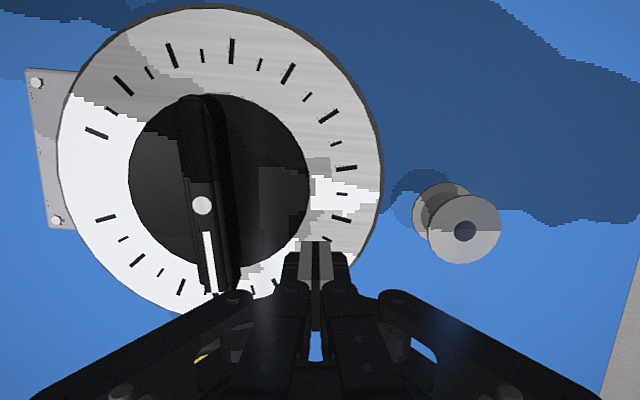

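Call:
play_rows([
  [[-0.25,0.35,0,0,0],[-0.25,0.3,-0.05,0.1,0],[-0.2,0.05,0,0,0],[-0.1,0,0,0,0],[0,0,0,0,0]],
])

```text
t: 16.45
position: [0.5603, -0.0872, 0.1614]
ee_rot: [-0.701, -0.003, -0.014, 0.713]
force: [-0.2, 0.2, -0.1]
finger_gap: -0.0001
```

```bash
python3 - <<'E'
from h import *
C[:]=(0.5508,-0.0875); plan(-90.8,r=0,off=0,z=.16)
E
```

```text
t 16.45 p [ 0.5603 -0.0872  0.1614] x_az -0.89 F [-0.2  0.2 -0.1] gap -0.0001 q [-0.4  -0.02 -0.2   1.37  0.02  1.19] tilt [ 0.025  0.015 -1.   ]
phi -90.8 target [ 0.5508 -0.0875  0.16  ] tool shift /20mm [-0.47  0.06 -0.02] turn/0.1 -0.02
```

Call:
play_rows([
  [[-0.1,0.03,0,0,0],[-0.1,0.02,0,0,0],[-0.1,0,0,0,0],[-0.05,0,0,0,0]],
])

```text
t: 16.85
position: [0.5534, -0.0875, 0.1615]
ee_rot: [-0.702, -0.004, -0.015, 0.712]
force: [-0.6, -0.3, -0.1]
finger_gap: -0.0004
```

```bash
python3 - <<'E'
from h import *
C[:]=(0.5508,-0.0875); plan(-90.8,r=0,off=0,z=.16); wristf("s")
E
```

```text
t 16.85 p [ 0.5534 -0.0875  0.1615] x_az -0.91 F [-0.6 -0.3 -0.1] gap -0.0004 q [-0.4  -0.04 -0.22  1.37  0.02  1.18] tilt [ 0.027  0.015 -1.   ]
phi -90.8 target [ 0.5508 -0.0875  0.16  ] tool shift /20mm [-0.13  0.07 -0.  ] turn/0.1 -0.02
t 16.85 p [ 0.5534 -0.0875  0.1615] x_az -0.91 F [-0.6 -0.3 -0.1] gap -0.0004 q [-0.4  -0.04 -0.22  1.37  0.02  1.18] tilt [ 0.027  0.015 -1.   ]
```

View pics/s_r.png

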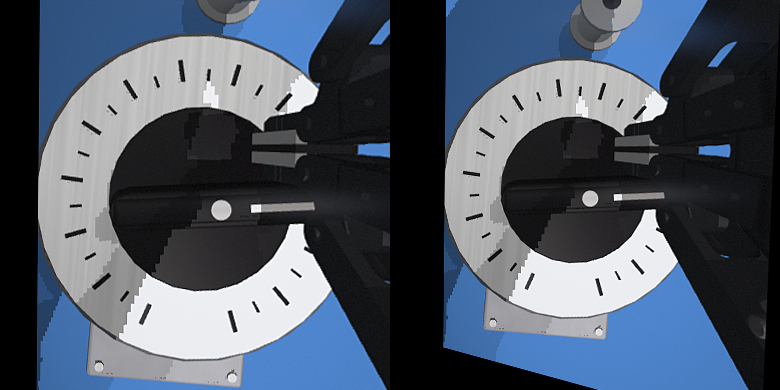

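Call:
play_rows([
  [[-0.05,0,0,0,0],[-0.05,0,0,0.1,0],[-0.03,0,0,0.1,0]],
])

```text
t: 17.2
position: [0.5515, -0.0878, 0.1616]
ee_rot: [-0.702, 0.003, -0.023, 0.712]
force: [4.0, -1.2, -0.8]
finger_gap: -0.0004
```

```bash
python3 - <<'E'
from h import *
est(); wristf("t")
E
```

```text
t 17.2 p [ 0.5515 -0.0878  0.1616] x_az -2.13 F [ 4.  -1.2 -0.8] gap -0.0004 q [-0.4  -0.05 -0.23  1.37  0.02  1.2 ] tilt [ 0.029  0.014 -0.999]
phi -89.6 flush err az-90-phi -2.6 r 0.032 to mains(-90.8) rad 0.022
t 17.2 p [ 0.5515 -0.0878  0.1616] x_az -2.13 F [ 4.  -1.2 -0.8] gap -0.0004 q [-0.4  -0.05 -0.23  1.37  0.02  1.2 ] tilt [ 0.029  0.014 -0.999]
```

View pics/t_r.png

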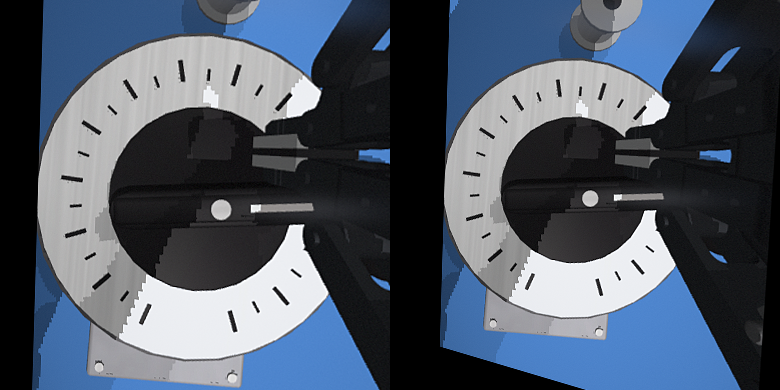

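Call:
play_rows([
  [[-0.04,0,0,0,0],[0.5,0,0,0,0],[0.5,-0.5,0,0,0],[0.5,-1,0.5,0,0],[0,-1,-1,0,0],[0,-1,-1,0,0],[0,-1,-1,0,0],[-0.5,-0.5,-1,0,0]],
])

```text
t: 18.05
position: [0.563, -0.1581, 0.2611]
ee_rot: [-0.7, 0.005, -0.018, 0.714]
force: [-0.7, -0.0, -0.9]
finger_gap: -0.0
```

Call:
play_rows([
  [[-0.5,0,-0.5,0,0],[0,0,0,0,0],[0,0,0,0,0]],
])

```text
t: 18.35
position: [0.551, -0.1694, 0.2611]
ee_rot: [-0.7, 0.007, -0.019, 0.714]
force: [0.5, 0.8, -0.6]
finger_gap: -0.0001
```

```bash
python3 - <<'E'
from h import *
f=wristf("u")
def crop(z): return rectify(f,c=(0.53,-0.09),z=z,half=.05,n=800)
a=cv2.cvtColor(crop(.156),cv2.COLOR_RGB2GRAY); b=crop(.124); g=cv2.cvtColor(b,cv2.COLOR_RGB2GRAY)
def fit(im,lo,hi,cond,r0,r1,w):
    L=[]
    for c in range(0,800,4):
        r=.04+c/8000-.056
        if r0<r<r1:
            k=np.where(cond(im[lo:hi,c]))[0]
            if w[0]<len(k)<w[1]: L.append((c,k.mean()+lo))
    L=np.array(L); p=np.polyfit(L[:,0],L[:,1],1); print(len(L),np.degrees(np.arctan(p[0]))); return np.arctan(p[0])
p=fit(a,300,520,lambda x:x>110,.014,.038,(10,40)); q=fit(g,340,520,lambda x:x<100,.061,.078,(30,55)); print("remaining rad",q-p)
cv2.imwrite("pics/u2.png",b[250:550,100:][:, :, ::-1])
t=grab_frame("top"); cv2.imwrite("pics/u_top.png",rectify(t)[:,:,::-1])
for k in ("spool","flux","cleaner"):
    print(k,[(x["at"],x["score"]) for x in place_of(k,t)[:1]])
E
```

```text
t 18.35 p [ 0.551  -0.1694  0.2611] x_az -2.11 F [ 0.5  0.8 -0.6] gap -0.0001 q [-0.54  0.02  0.02  1.56  0.03  1.07] tilt [ 0.018  0.019 -1.   ]
48 -0.4450875753505626
33 1.0387551738126415
remaining rad 0.025897941554742242
spool [([0.6976, -0.1136, -0.0009], 0.64)]
flux [([0.5991, 0.1159, 0.0018], 0.72)]
cleaner [([0.4961, -0.242, 0.0016], 0.94)]
```

View pics/u2.png

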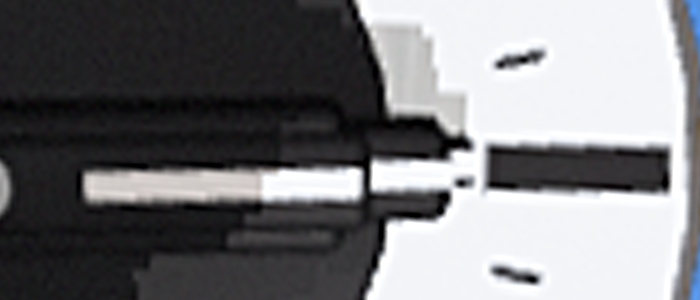

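View pics/u_top.png

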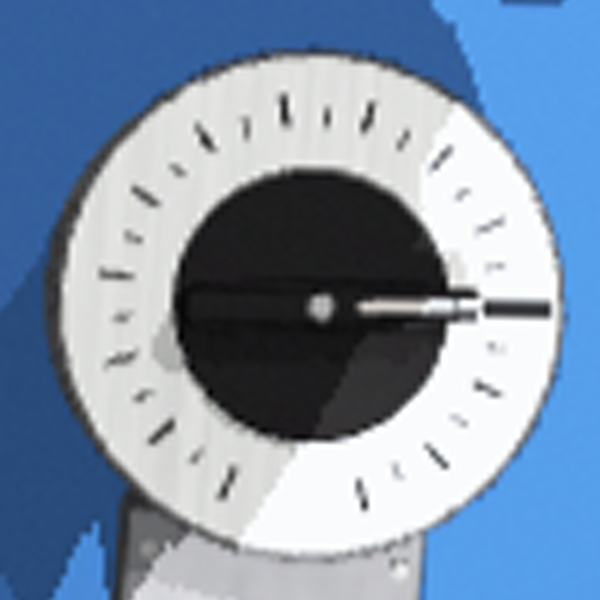

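```bash
python3 -c "
from rig import manip
print(manip.job_done())"
```

```text
the job is handed in; nothing more can be done
None
```

I turned the dial clockwise by about 1.85 rad to the mains line and handed the job in at about 18.4 s. I used the shut fingers against the left side of the bar only. I stopped twice to lift the hand away and look before the last nudges.

- **Dial:** In the last wrist picture the index mark is about 0.026 rad short of the mains line, inside the 0.08 rad allowed and not past it. The top picture also shows the two in line.
- **Earlier disagreement:** One look before, my estimates of the remaining angle differed: 0.034 rad from the nose tip and 0.05–0.06 rad from the mark's direction. That is why I made one more small nudge.
- **Other things:** The networks place the spool, flux bottle and tip cleaner within about 3 mm of their starting positions, which is within the networks' error.
- **Hand:** It ended lifted clear, with the fingertips about 236 mm above the bench and only sensor noise (about 1 N) on the wrist.

The hand-in reports no verdict, so the result is not confirmed beyond these checks.

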